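# Feed a soap refill along the fence into the dispenser bay with a push stick

## Robot

A 7-joint arm with a two-finger parallel gripper is mounted at the origin on the work surface. World frame = base frame: x ahead of the robot, y to its left, z up, the work surface at z = 0. Lengths are in m, angles in rad, forces in N, time in s.
With the tool pointing down it reaches from about 0.425 to 0.925 m from the base axis. Payload 6.8 kg.
Tool frame: the origin (TCP) lies on the front face of the gripper's body, between the roots of the fingers; the fingertips stand 73 mm ahead of it and the grasp point (between the pads) lies 54 mm ahead of it; z points along the fingers, y is the line along which they close (so a half turn about z gives the same grasp; the last joint's range is limited). The gripper opens to 85 mm and grips with 20 to 120 N. Pads are 22 mm wide; open, the fingers measure 114 mm over their backs; the gripper's body (76 mm by 85 mm) begins 54 mm behind the grasp point. The pads swing forward as they close: fully open they stand 13 mm farther back than shut.
Start: joints at [-1.372, 0.477, 0.022, 1.555, -0.011, 1.109, -0.083], TCP at [0.204, 0.643, 0.304] pointing down, gripper open.
Joint ranges: [-2.96, 2.96], [-0.34, 2.1], [-1.41, 1.46], [0.24, 2.44], [-1.37, 4.51], [0.17, 1.92], [-2.96, 2.96]. Speed limits (rad/s): [2.39, 2.39, 3.14, 3.14, 3.14, 3.14, 3.14].

## Interface

Orientations are given as a unit quaternion [w, x, y, z].
In Python, from station import bot, optics gives the robot as it stands.
- The arm moves only by the tool drive_tool, never from a script. Its argument "deltas" is a list of rows, each an object with "gripper": the closure in counts, from 0 (fully open) to 255 (shut); "offset": the shift along the tool's x, y, z in units of 1000 mm (1.0 is 1000 mm), a list of three; "angular": the turn, a rotation vector about the tool's x, y, z in units of 45 degrees (1.0 is 45 degrees), a list of three. In form: [{"gripper": gripper, "offset": [dx, dy, dz], "angular": [rx, ry, rz]}, ...]. A call has 1 to 5 rows; each row is the pose to reach, as a shift and turn from the pose commanded when the call began, along the tool's axes at that moment; what a row does not reach only later rows make up. A row lasts 1/10 s, in which the tool goes at most 50 mm and 8.59 degrees, less where a joint would pass 70% of its speed; a pose out of reach is approached as far as the arm can. A call with a number of a shift or a turn outside -1 to 1 is refused whole. A call with a gripper value outside its range is refused whole. The fingers move at their own pace and stop on an object; "grip_force" is the grip in N (left out, the last holds). Time passes only in rows, so rows that repeat a pose let the fingers close. It gives the time, the measured TCP pose, the force, the opening and the grip force at its end, in the units of the state.
- bot.get_obs(): the state, without advancing time (a new reading comes with each control period).
- optics.read_camera(name): name is "scene" or "top" or "wrist"; returns the picture (420x560x3 uint8, blue, green, red); there is no depth.
- optics.camera_model(name): a dict with "fx", "fy", "cx", "cy" (pixels), "dist" ([k1, k2, p1, p2, k3] as OpenCV has them; the pictures are not rectified), "cam_to_world" (4x4, takes a point from camera to world coordinates). Camera axes: x right, y up, looking along -z (the intrinsics and any distortion apply to the point x, -y, -z); pixel columns grow to the right and rows downward; lengths in m; the calibration is good to about 2 mm. A picture is of the moment at which its call begins: read the wrist's pose just before it. camera_model takes no time and is no camera call; for the wrist camera it gives the pose at the moment of the call.
- bot.hand_in(): hands the job in; it is judged then, once.
The state is a dict: "t": time; "q": joint angles; "joint_vel": joint speeds; "joint_torque": joint torques, N m; "eef_pos": TCP position; "tool_rot": TCP orientation; "contact_force": force on the tool from outside, world axes, zero at the start; "torque": the same for the moment, N m; "gripper_width": opening from 0.0 (shut) to 1.0 (fully open); "grasp_force": force on a finger pad.
Only numpy, scipy, OpenCV 4.12 (cv2) and the standard library are available. Lean on these libraries where they do the work, as an engineer would, in place of code of your own. Each camera call takes 0.05 s, during which the arm holds its last target. There are 200 camera calls.

## Task

Pick up the push stick, put its tip in the slot in the refill block's tail, bring the block flat against the fence and feed it along, kept lightly pressed to the fence all the way and never touched by hand, into the bay under the dispenser until it is felt to push firmly but gently into the hidden sprung stop; never ram or jam it. Draw the stick straight out, leaving the block against the stop, and lay it flat on the counter on the robot's side of the guide, well clear. Leave the other things alone.

Things in the scene. Friction and masses are not known exactly. Their poses are not given: they have to be found in the camera images.
- guide: Fixed guide: low aluminium fence, then a white roofed bay. Origin at counter level on the fence face; x points away from the robot, square to the face (plane x = 0), y along the fence in the feed direction, z up. The block slides on the counter at x < 0. Fence y -25 to 275 mm, 25 mm high, 18 mm thick. Over 20 N of the block on fence or bay walls is too much
- bay_mouth (a point): Middle of the bay's mouth, at counter level, at guide x -35, y 275 mm; axes as the guide's. Bay: guide y 275 to 460 mm, roof underside 55 mm and top 63 mm above the counter, x -89 to 18 mm: no room for a hand. Its far wall continues the fence face (x = 0); near wall's inner face at x = -77 mm, flared at the mouth (out to x -103, y 266 mm): the block has 7 mm of play
- dispenser: Fixed white dispenser, 95 x 78 x 140 mm, over the bay from guide y 381 mm on (its sprung button from 365 mm), 75 to 215 mm above the counter, on a tiled pier 190 wide, 240 high, 40 mm thick across the lane's end. Origin at counter level on the pier's near face, guide x -35, y 460 mm; axes as the guide's. It carries the hidden stop described under refill_slot
- refill: White plastic block, 70 wide (x), 90 long (y), 40 mm high, 0.3 to 0.54 kg, loose. Origin: centre of underside; +y to its nose. Flat on the fence its centre is at guide x -35 mm. Starts with a gap of 11 to 23 mm to the fence, turned up to 0.12 rad, centre at guide y 55 to 75 mm. From guide y 150 mm on it must be within 5 mm of the fence and 0.1 rad of parallel
- refill_slot (a point): On the block, counter level, at the inner end of its tail slot (18 wide, 50 mm deep, full height, open behind): block y +5 mm. HIDDEN STOP in the bay: sprung pad, place unknown, met when the block's centre is at guide y 330 to 365 mm; yields 1 mm per N for 12 mm, then solid. Home: pad pressed with over 4 N for 0.3 s, never over 20 N; side force on the fence over 1 N on the way
- stick: Loose wooden push stick, 280 mm long, 70 g, on the counter on the robot's side of the guide, pointing roughly along the feed. Origin: centre of its underside; +y along it to the tip. Tip end (y 80 to 140 mm) 12 wide, 20 mm high (2 to 22 mm above underside); middle (y -90 to 80) 14 wide (x), 24 mm high; handle end (y -140 to -90) 22 wide, 26 mm high. Hold it near the middle
- tumbler: Bystander: loose steel tumbler, 76 mm across, 100 mm high, holding toothbrushes up to about 190 mm high. Origin under its centre; leave it alone
- comb: Bystander: loose pink plastic comb, 160 mm long (y), about 42 mm wide, 6 mm thick. Origin at counter level in its back's middle; leave it alone
- jar: Bystander: loose empty glass jar, 72 mm across, 90 mm high. Origin under its centre; leave it alone
- soap_dish: Bystander: loose ridged plastic soap dish, 85 x 120 x 20 mm. Origin under its centre; leave it alone
- lotion: Bystander: loose plastic bottle, 52 mm across, 150 mm high. Origin under its centre; leave it alone
- cream: Bystander: loose small ceramic jar with lid, 60 mm across, 50 mm high. Origin under its centre; leave it alone
Mind the look-alikes: they are no part of the job. What is shaped like the refill but orange is not meant.

How it is judged:
By the outcome, as a careful person would: the job done as asked, in the order asked, and still so for the second after the job is handed in, with the robot touching nothing.
It also fails if it takes over 72 s, if anything falls off the work surface, if the arm or the gripper's body presses on something with over 40 N, if the wrist force passes 120 N, or if a joint passes its speed limit or range.

## Working session

There is one attempt and no reset: what is moved stays moved. The work goes in short steps, Python scripts to look and compute and a tool call to move; the robot and the scene stay as the last step left them, time stands still between calls to the robot, and variables do not carry over. Pictures are saved under pics/ and viewed, at most 10 in all, crops included, and the job is handed in when it is done.

Besides the shell and the picture viewer there is one more tool, called after "Emit:" as a command line: name --argument value ..., lists and objects as JSON in quotes. drive_tool: Moves the arm, as the interface text tells. Its arguments: {"type":"object","properties":{"deltas":{"type":"array"},"grip_force":{"type":"number"}},"required":["deltas"]}

```bash
mkdir -p pics; ls; python3 - <<'E'
from station import bot, optics
import cv2
o=bot.get_obs()
print({k:o[k] for k in('t','eef_pos','tool_rot','gripper_width','contact_force')})
for n in('scene','top'):
    im=optics.read_camera(n); cv2.imwrite(f'pics/{n}0.png',im)
    m=optics.camera_model(n); print(n,m)
E
```

```text
pics
{'t': 0.0, 'eef_pos': array([0.20372649, 0.64302789, 0.30291116]), 'tool_rot': array([-6.74270930e-05,  1.52794940e-01,  9.88257479e-01, -9.25362948e-04]), 'gripper_width': 1.0021969788378373, 'contact_force': array([-0.69601552, -0.59600795, -0.22537808])}
scene {'fx': 466.0762238838405, 'fy': 466.0762238838405, 'cx': 282.4381390675376, 'cy': 217.55008348779205, 'dist': array([-0.00160974,  0.        ,  0.        ,  0.        ,  0.        ]), 'cam_to_world': array([[-0.62319622, -0.64299156,  0.44518348,  1.19841516],
       [ 0.78192984, -0.50168216,  0.37000099,  0.39020261],
       [-0.0145669 ,  0.57868546,  0.81542072,  1.05430855],
       [ 0.        ,  0.        ,  0.        ,  1.        ]])}
top {'fx': 452.98198677777776, 'fy': 452.98198677777776, 'cx': 284.671018543109, 'cy': 207.27342804670263, 'dist': array([-0.00328479,  0.        ,  0.        ,  0.        ,  0.        ]), 'cam_to_world': array([[-0.01864797,  0.99412227, -0.10664502,  0.46856213],
       [-0.99981811, -0.01896824, -0.00198955, -0.08788551],
       [-0.00400073,  0.10658852,  0.99429517,  1.40645737],
       [ 0.        ,  0.        ,  0.        ,  1.        ]])}
```

View pics/top0.png

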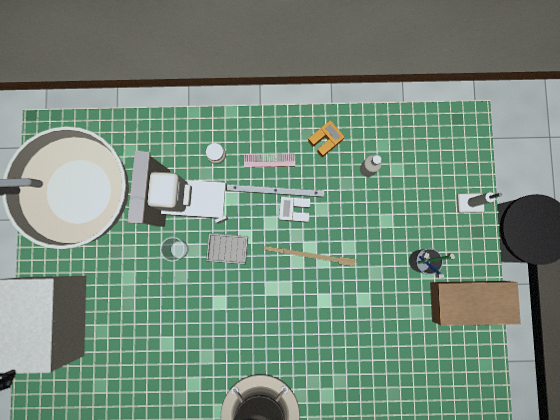

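View pics/scene0.png

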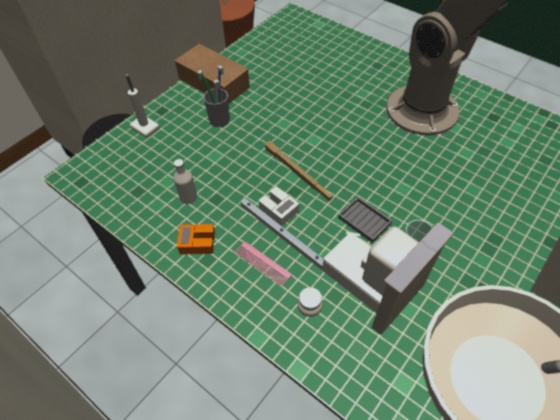

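Top view: the refill is the white slotted block at (295,208), and its look-alike is the orange one at (327,138). The white bay roof at (208,198) and the white toothbrush base at (470,203) are no part of it. The stick runs from its handle at (355,262) to its tip at (265,248); the comb (270,160) and fence (275,190) are also long shapes. I choose the white block with its slot open to the right (tail at -y), and the wooden stick.

```bash
cat > h.py <<'E'
import numpy as np, cv2
from station import bot, optics
def ray(m,uv):
    K=np.array([[m['fx'],0,m['cx']],[0,m['fy'],m['cy']],[0,0,1]])
    p=cv2.undistortPoints(np.float64(uv).reshape(-1,1,2),K,np.float64(m['dist'])).reshape(-1,2)
    d=np.c_[p[:,0],-p[:,1],-np.ones(len(p))]
    T=np.array(m['cam_to_world']); return T[:3,3],d@T[:3,:3].T
def onplane(m,uv,z):
    o,d=ray(m,uv); return o+d*((z-o[2])/d[:,2])[:,None]
def proj(m,P):
    T=np.linalg.inv(m['cam_to_world']); P=np.atleast_2d(P)@T[:3,:3].T+T[:3,3]
    P=P*[1,-1,-1]
    K=np.array([[m['fx'],0,m['cx']],[0,m['fy'],m['cy']],[0,0,1]])
    return cv2.projectPoints(P,np.zeros(3),np.zeros(3),K,np.float64(m['dist']))[0].reshape(-1,2)
E
python3 - <<'E'
from h import *
im=cv2.imread('pics/top0.png'); m=optics.camera_model('top')
hsv=cv2.cvtColor(im,cv2.COLOR_BGR2HSV)
# stick: orange/brown
roi=np.zeros(im.shape[:2],np.uint8); roi[240:270,255:365]=255
mk=cv2.inRange(hsv,(8,70,60),(28,255,255))&roi
p=np.argwhere(mk)[:,::-1].astype(float); P=onplane(m,p,0.024)[:,:2]
print(len(p)); r=cv2.minAreaRect(P.astype(np.float32)*1000); print('stick',r, cv2.boxPoints(r).round(0).tolist())
# fence top: grey low saturation
roi[:]=0; roi[180:200,222:330]=255
mk=cv2.inRange(hsv,(0,0,90),(180,60,255))&roi
n,l,s,c=cv2.connectedComponentsWithStats(mk); print(s.tolist())
def rect(name,y0,y1,x0,x1,z,lo,hi):
    roi[:]=0; roi[y0:y1,x0:x1]=255
    mk=cv2.inRange(hsv,lo,hi)&roi
    n,l,s,c=cv2.connectedComponentsWithStats(mk); i=1+np.argmax(s[1:,4])
    q=np.argwhere(l==i)[:,::-1].astype(float); r=cv2.minAreaRect((onplane(m,q,z)[:,:2]*1000).astype(np.float32))
    print(name,s[i].tolist(),r,cv2.boxPoints(r).round(0).tolist())
rect('block',196,224,277,313,.04,(0,0,110),(180,50,255))
rect('fence',180,200,228,326,.025,(0,0,90),(180,60,255))
a=cv2.resize(im[120:275,130:370],None,fx=3.3,fy=3.3,interpolation=cv2.INTER_CUBIC); cv2.imwrite('pics/crop1.png',a)
E
```

```text
360
stick ((470.3423156738281, -157.50384521484375), (274.9835205078125, 20.333776473999023), 79.49451446533203) [[435.0, -291.0], [455.0, -295.0], [505.0, -24.0], [485.0, -20.0]]
[[0, 0, 560, 420, 234147], [222, 180, 108, 20, 1053]]
block [277, 196, 36, 28, 682] ((607.9024658203125, -114.86228942871094), (106.30218505859375, 82.3014907836914), 88.91475677490234) [[566.0, -167.0], [648.0, -169.0], [650.0, -63.0], [568.0, -61.0]]
fence [228, 180, 98, 20, 913] ((672.3472290039062, -60.80439758300781), (299.0865478515625, 59.13540267944336), 88.90174865722656) [[640.0, -210.0], [699.0, -211.0], [705.0, 88.0], [646.0, 89.0]]
```

View pics/crop1.png

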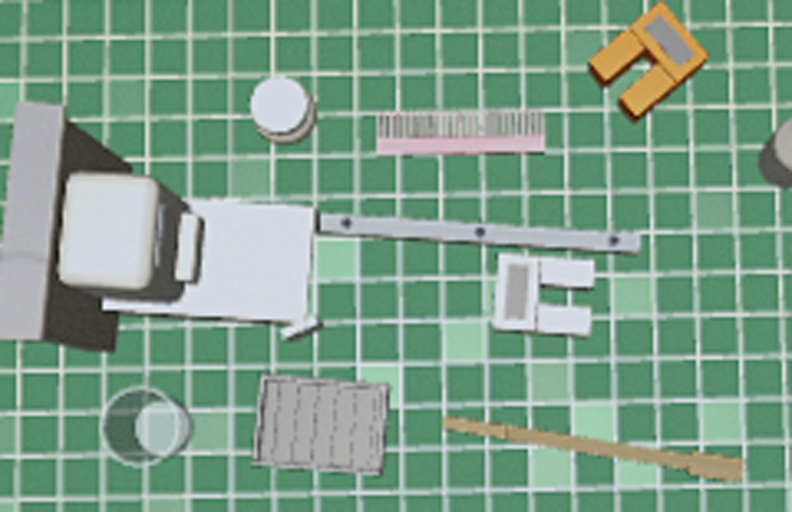

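The crop confirms it: white block with its slot opening right, wooden stick with its narrow tip at the left (crop (445,423)) and thick handle at right. Its tip points along the feed (+y). Next I refine the numbers and plan the approach.

```bash
cat >> h.py <<'E'
from scipy.spatial.transform import Rotation as R
def pose():
    o=bot.get_obs(); q=o['tool_rot']; return np.array(o['eef_pos']),R.from_quat(np.r_[q[1:],q[0]])
def rel(P,yaw=None):
    """offset (m) and angular (45deg) to reach TCP P, tool down with tool y axis at world angle yaw deg"""
    p,r=pose(); off=r.inv().apply(np.array(P)-p); out=[off.round(4).tolist()]
    if yaw is not None:
        a=np.radians(yaw); y=np.array([np.cos(a),np.sin(a),0]); z=np.array([0,0,-1.]); 
        t=R.from_matrix(np.c_[np.cross(y,z),y,z]); out.append(((r.inv()*t).as_rotvec()/np.radians(45)).round(4).tolist())
    return out
E
python3 - <<'E'
from h import *
m=optics.camera_model('top')
f=lambda c:np.float64(c)/3.3+[130,120]
print('fence face edge z25',onplane(m,f([[322,232],[638,252]]),.025).round(4).tolist())
print('fence back edge',onplane(m,f([[320,212],[640,234]]),.025).round(4).tolist())
print('block top corners',onplane(m,f([[500,254],[595,260],[591,335],[494,329]]),.04).round(4).tolist())
for P in([.36,.40,.34],[.45,-.05,.34],[.50,-.2,.34]): print(rel(P,-10.5))
p,r=pose(); w=optics.camera_model('wrist'); print(r.inv().apply(w['cam_to_world'][:3,3]-p), (r.inv().as_matrix()@w['cam_to_world'][:3,:3]).round(3),w['fx'])
E
```

```text
fence face edge z25 [[0.6727, 0.0898, 0.025], [0.6482, -0.2046, 0.025]]
fence back edge [[0.6916, 0.0916, 0.025], [0.6651, -0.2069, 0.025]]
block top corners [[0.6468, -0.0761, 0.04], [0.6396, -0.1635, 0.04], [0.5704, -0.1582, 0.04], [0.5776, -0.0694, 0.04]]
[[-0.2224, -0.1846, -0.0366], [-0.0015, 0.0016, 1.8428]]
[[-0.4441, -0.5865, -0.036], [-0.0015, 0.0016, 1.8428]]
[[-0.537, -0.7144, -0.0358], [-0.0015, 0.0016, 1.8428]]
[ 0.0823787  -0.00135486 -0.06919251] [[ 0.001  0.948  0.319]
 [ 1.    -0.001 -0.001]
 [-0.     0.319 -0.948]] 340.34352750527944
```

Emit:
drive_tool --deltas '[{"gripper":0,"offset":[-0.036,-0.03,-0.007],"angular":[0,0,0.18]},{"gripper":0,"offset":[-0.072,-0.06,-0.014],"angular":[0,0,0.36]},{"gripper":0,"offset":[-0.108,-0.09,-0.021],"angular":[0,0,0.54]},{"gripper":0,"offset":[-0.144,-0.12,-0.028],"angular":[0,0,0.72]},{"gripper":0,"offset":[-0.18,-0.15,-0.035],"angular":[0,0,0.9]}]'

```text
t: 0.6
eef_pos: [0.3308, 0.4442, 0.3389]
tool_rot: [-0.0, 0.488, 0.873, -0.0]
contact_force: [-0.2, 0.5, 0.2]
gripper_width: 1.002
grasp_force: 0.0
```

```bash
python3 - <<'E'
from h import *
print(pose()[0]); 
for P in([.45,-.05,.34],[.50,-.2,.34]): print(rel(P,-10.5))
E
```

```text
[0.33082938 0.44419178 0.33886293]
[[-0.4834, -0.1573, -0.001], [-0.0006, 0.0004, 0.9352]]
[[-0.6374, -0.1933, -0.001], [-0.0006, 0.0004, 0.9352]]
```

Emit:
drive_tool --deltas '[{"gripper":0,"offset":[-0.046,-0.015,0],"angular":[0,0,0.18]},{"gripper":0,"offset":[-0.092,-0.03,0],"angular":[0,0,0.36]},{"gripper":0,"offset":[-0.138,-0.045,0],"angular":[0,0,0.54]},{"gripper":0,"offset":[-0.184,-0.06,0],"angular":[0,0,0.72]},{"gripper":0,"offset":[-0.23,-0.075,0],"angular":[0,0,0.9]}]'

```text
t: 1.1
eef_pos: [0.388, 0.2092, 0.3387]
tool_rot: [-0.0, 0.76, 0.65, -0.0]
contact_force: [1.3, 0.4, 0.1]
gripper_width: 1.001
grasp_force: 0.0
```

```bash
python3 - <<'E'
from h import *
print(pose()[0]); 
for P in([.45,-.05,.34],[.50,-.22,.34]): print(rel(P,-10.5))
E
```

```text
[0.38802626 0.20916552 0.33872889]
[[-0.2464, 0.1013, -0.0013], [-0.0004, -0.0001, 0.0354]]
[[-0.4067, 0.1771, -0.0014], [-0.0004, -0.0001, 0.0354]]
```

Emit:
drive_tool --deltas '[{"gripper":0,"offset":[-0.045,0.02,0],"angular":[0,0,0.01]},{"gripper":0,"offset":[-0.09,0.04,0],"angular":[0,0,0.02]},{"gripper":0,"offset":[-0.135,0.06,0],"angular":[0,0,0.03]},{"gripper":0,"offset":[-0.18,0.08,0],"angular":[0,0,0.035]},{"gripper":0,"offset":[-0.225,0.1,0],"angular":[0,0,0.035]}]'

```text
t: 1.6
eef_pos: [0.4533, -0.0281, 0.339]
tool_rot: [-0.0, 0.767, 0.642, 0.0]
contact_force: [0.8, 1.3, 0.5]
gripper_width: 1.001
grasp_force: 0.0
```

Emit:
drive_tool --deltas '[{"gripper":0,"offset":[-0.045,0.02,0],"angular":[0,0,0]},{"gripper":0,"offset":[-0.09,0.04,0],"angular":[0,0,0]},{"gripper":0,"offset":[-0.135,0.06,0],"angular":[0,0,0]},{"gripper":0,"offset":[-0.18,0.08,0],"angular":[0,0,0]},{"gripper":0,"offset":[-0.18,0.08,0],"angular":[0,0,0]}]'

```text
t: 2.1
eef_pos: [0.4995, -0.2248, 0.3391]
tool_rot: [0.002, 0.77, 0.638, -0.002]
contact_force: [-0.8, -0.7, -0.6]
gripper_width: 0.998
grasp_force: 0.0
```

```bash
python3 - <<'E'
from h import *
print(pose()[0])
m=optics.camera_model('wrist'); im=optics.read_camera('wrist'); cv2.imwrite('pics/w1.png',im); np.save('w1.npy',m['cam_to_world'])
E
```

```text
[ 0.49952112 -0.22484523  0.33906006]
```

View pics/w1.png

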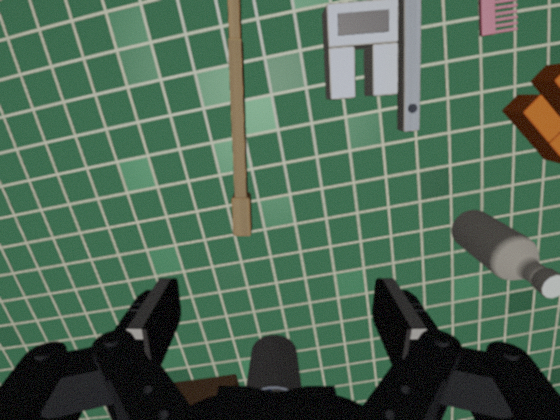

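```bash
python3 - <<'E'
from h import *
im=cv2.imread('pics/w1.png'); m=optics.camera_model('wrist'); m['cam_to_world']=np.load('w1.npy')
hsv=cv2.cvtColor(im,cv2.COLOR_BGR2HSV)
mk=cv2.inRange(hsv,(8,70,60),(25,255,255)); mk[:,:200]=0; mk[:,280:]=0; mk[260:]=0
a=[]
for v in range(45,190,5):
    u=np.flatnonzero(mk[v]); a.append(((u[0]+u[-1])/2,v,u[-1]-u[0]+1))
a=np.array(a); P=onplane(m,a[:,:2],.024); w=a[:,2]
c=np.polyfit(P[:,1],P[:,0],1); ang=np.degrees(np.arctan(c[0])); print('stick line',c,ang,'w',np.median(w), np.abs(np.polyval(c,P[:,1])-P[:,0]).max())
v=np.flatnonzero(mk[:,242]).max(); print('handle end row',v, onplane(m,[[242,v+.5]],.026))
e=onplane(m,[[242,v+.5]],.015)[0]; d=np.array([np.sin(np.radians(ang)),np.cos(np.radians(ang))]); e[0]=np.polyval(c,e[1]); print('stick origin',e[:2]+.14*d,'step', [onplane(m,[[236,k]],.024).round(4).tolist() for k in (40,197)])
# white things: row runs
g=cv2.cvtColor(im,cv2.COLOR_BGR2GRAY)
w=cv2.inRange(hsv,(100,0,110),(140,60,255))
for v in (6,20,55,70,90,110):
    r=w[v,310:440]; e=np.flatnonzero(np.diff(r.astype(int)))+311; print(v,e.tolist())
E
```

```text
stick line [0.18538702 0.49857944] 10.502657309195381 w 13.0 0.0005987918879326593
handle end row 235 [[ 0.44418941 -0.29455389  0.026     ]]
stick origin [ 0.46869387 -0.16120635] step [[[0.4844, -0.082, 0.024]], [[0.4475, -0.2463, 0.024]]]
6 [328, 398, 405, 415, 416, 421]
20 [328, 339, 371, 372, 388, 399, 406, 420]
55 [330, 354, 374, 398, 405, 420]
70 [331, 354, 374, 398, 406, 420]
90 [332, 355, 374, 389, 390, 397, 405, 419]
110 [405, 409, 416, 419]
```

```bash
python3 - <<'E'
from h import *
m=optics.camera_model('wrist'); m['cam_to_world']=np.load('w1.npy')
F=onplane(m,[[405,6],[405.5,70],[405,90],[405,110]],.025); B=onplane(m,[[420,20],[420,55],[419,90],[419,110]],.025)
print('fence near',F.round(4).tolist()); print('back',B.round(4).tolist())
print('end corner',onplane(m,[[402,130],[419,130]],.025).round(4).tolist())
print('block right top',onplane(m,[[399,20],[398,55],[397.5,70],[397,90]],.04).round(4).tolist())
print('slot',onplane(m,[[354,60],[355,90],[374,60],[374,90]],.04).round(4).tolist())
print('tail',onplane(m,[[385,95],[372,95],[345,98]],.04).round(4).tolist())
print(rel([.4635,-.188,.076],-10.5))
E
```

```text
fence near [[0.6588, -0.0814, 0.025], [0.6541, -0.1426, 0.025], [0.6519, -0.1627, 0.025], [0.6503, -0.1836, 0.025]]
back [[0.673, -0.0968, 0.025], [0.6705, -0.1304, 0.025], [0.667, -0.1653, 0.025], [0.6656, -0.1862, 0.025]]
end corner [[0.6454, -0.2045, 0.025], [0.6643, -0.2078, 0.025]]
block right top [[0.6462, -0.0953, 0.04], [0.6422, -0.1272, 0.04], [0.6405, -0.1413, 0.04], [0.6383, -0.1606, 0.04]]
slot [[0.5979, -0.1242, 0.04], [0.5954, -0.153, 0.04], [0.6178, -0.1278, 0.04], [0.6147, -0.1565, 0.04]]
tail [[0.6255, -0.1634, 0.04], [0.6122, -0.161, 0.04], [0.5842, -0.159, 0.04]]
[[0.027, -0.0414, 0.2626], [-0.0009, 0.0033, -0.0014]]
```

Emit:
drive_tool --deltas '[{"gripper":0,"offset":[0.014,-0.02,0.04]},{"gripper":0,"offset":[0.027,-0.041,0.08]},{"gripper":0,"offset":[0.027,-0.041,0.127]},{"gripper":0,"offset":[0.027,-0.041,0.17]},{"gripper":0,"offset":[0.027,-0.041,0.2]}]'

```text
$.deltas[0]: bad value
```

```bash
python3 - <<'E'
from h import *
print(pose()[0], rel([.4635,-.188,.076],-10.5))
m=optics.camera_model('wrist'); im=optics.read_camera('wrist'); cv2.imwrite('pics/w2.png',im)
E
```

```text
[ 0.49958199 -0.2214613   0.33859552] [[0.027, -0.0414, 0.2626], [-0.0009, 0.0033, -0.0014]]
```

Emit:
drive_tool --deltas '[{"gripper":0,"offset":[0.014,-0.02,0.04],"angular":[0,0,0]},{"gripper":0,"offset":[0.027,-0.041,0.08],"angular":[0,0,0]},{"gripper":0,"offset":[0.027,-0.041,0.127],"angular":[0,0,0]},{"gripper":0,"offset":[0.027,-0.041,0.17],"angular":[0,0,0]},{"gripper":0,"offset":[0.027,-0.041,0.2],"angular":[0,0,0]}]'

```text
t: 2.7
eef_pos: [0.4638, -0.1807, 0.1364]
tool_rot: [-0.002, 0.766, 0.643, -0.0]
contact_force: [-0.2, 0.1, 0.7]
gripper_width: 1.007
grasp_force: 0.0
```

```bash
python3 - <<'E'
from h import *
im=optics.read_camera('wrist'); m=optics.camera_model('wrist'); cv2.imwrite('pics/w2.png',im)
print(pose()[0], rel([.4635,-.188,.076],-10.5))
hsv=cv2.cvtColor(im,cv2.COLOR_BGR2HSV); mk=cv2.inRange(hsv,(8,70,50),(25,255,255))
a=[]
for v in range(20,330,10):
    u=np.flatnonzero(mk[v,180:380])+180
    if len(u)>10: a.append(((u[0]+u[-1])/2,v,len(u)))
a=np.array(a); print(a[::4].tolist()); P=onplane(m,a[:,:2],.024); c=np.polyfit(P[:,1],P[:,0],1); print(c,np.polyval(c,-.188))
E
```

```text
[ 0.4621459  -0.1800562   0.13336753] [[-0.0077, 0.0032, 0.0573], [-0.0103, -0.0014, 0.0127]]
[[280.0, 20.0, 23.0], [279.5, 60.0, 28.0], [279.5, 100.0, 26.0], [279.5, 140.0, 26.0], [278.5, 180.0, 24.0], [278.5, 220.0, 24.0], [277.5, 260.0, 22.0], [277.5, 300.0, 22.0]]
[0.18239641 0.49478132] 0.4604907912874265
```

View pics/w2.png

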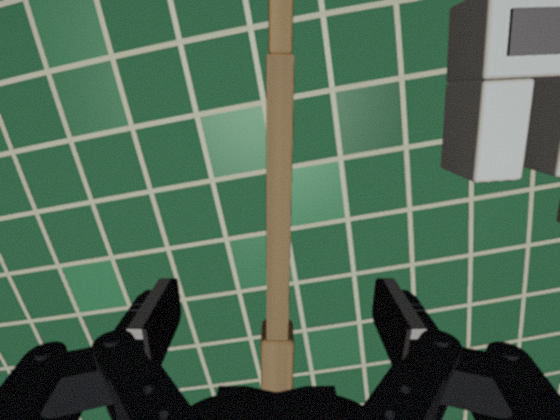

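Emit:
drive_tool --deltas '[{"gripper":0,"offset":[-0.004,0,0.025],"angular":[0,0,0]},{"gripper":0,"offset":[-0.008,0,0.045],"angular":[0,0,0]},{"gripper":0,"offset":[-0.008,0,0.053],"angular":[0,0,0]},{"gripper":0,"offset":[-0.008,0,0.053],"angular":[0,0,0]}]'

```text
t: 3.15
eef_pos: [0.4634, -0.1904, 0.0859]
tool_rot: [-0.001, 0.766, 0.642, -0.0]
contact_force: [-0.1, 0.2, -0.1]
gripper_width: 0.999
grasp_force: 0.0
```

```bash
python3 - <<'E'
from h import *
print(pose()[0], rel([.4605,-.188,.076],-10.5))
E
```

```text
[ 0.46340252 -0.19037908  0.08591575] [[0.0018, -0.0033, 0.0099], [-0.0014, -0.0011, 0.0094]]
```

Emit:
drive_tool --deltas '[{"gripper":0,"offset":[0,-0.002,0.009],"angular":[0,0,0]},{"gripper":120,"offset":[0,-0.002,0.009],"angular":[0,0,0]},{"gripper":255,"offset":[0,-0.002,0.009],"angular":[0,0,0]},{"gripper":255,"offset":[0,-0.002,0.009],"angular":[0,0,0]},{"gripper":255,"offset":[0,-0.002,0.009],"angular":[0,0,0]}]' --grip_force 80

```text
t: 3.65
eef_pos: [0.4617, -0.1912, 0.0772]
tool_rot: [0.0, 0.767, 0.642, 0.0]
contact_force: [0.5, 0.7, -0.3]
gripper_width: 0.334
grasp_force: 0.0
```

Emit:
drive_tool --deltas '[{"gripper":255,"offset":[0,0,0],"angular":[0,0,0]},{"gripper":255,"offset":[0,0,0],"angular":[0,0,0]},{"gripper":255,"offset":[0,0,0],"angular":[0,0,0]}]'

```text
t: 3.95
eef_pos: [0.4617, -0.1913, 0.0774]
tool_rot: [0.0, 0.767, 0.642, 0.0]
contact_force: [-0.8, 0.9, 5.9]
gripper_width: 0.143
grasp_force: 78.7
```

Emit:
drive_tool --deltas '[{"gripper":255,"offset":[0,0,-0.01],"angular":[0,0,0]},{"gripper":255,"offset":[0,0,-0.035],"angular":[0,0,0]},{"gripper":255,"offset":[0,0,-0.06],"angular":[0,0,0]},{"gripper":255,"offset":[-0.015,0.015,-0.065],"angular":[0,0,0]},{"gripper":255,"offset":[-0.04,0.042,-0.065],"angular":[0,0,-0.03]}]'

```text
t: 4.45
eef_pos: [0.4958, -0.2366, 0.1434]
tool_rot: [-0.001, 0.758, 0.652, 0.001]
contact_force: [1.6, -0.3, 0.1]
gripper_width: 0.144
grasp_force: 78.1
```

Emit:
drive_tool --deltas '[{"gripper":255,"offset":[-0.03,0.03,0],"angular":[0,0,-0.03]},{"gripper":255,"offset":[-0.06,0.062,0],"angular":[0,0,-0.06]},{"gripper":255,"offset":[-0.09,0.094,0],"angular":[0,0,-0.098]},{"gripper":255,"offset":[-0.107,0.113,0],"angular":[0,0,-0.098]},{"gripper":255,"offset":[-0.107,0.113,0],"angular":[0,0,-0.098]}]'

```text
t: 4.95
eef_pos: [0.5921, -0.3644, 0.1426]
tool_rot: [0.002, 0.734, 0.679, -0.001]
contact_force: [-0.1, 0.2, -1.5]
gripper_width: 0.144
grasp_force: 78.2
```

```bash
python3 - <<'E'
from h import *
p,r=pose();print(p,rel([.5876,-.364,.082],-4.75), bot.get_obs()['grasp_force'])
im=optics.read_camera('wrist'); m=optics.camera_model('wrist'); cv2.imwrite('pics/w3.png',im)
t=optics.read_camera('top'); cv2.imwrite('pics/t3.png',t)
hsv=cv2.cvtColor(im,cv2.COLOR_BGR2HSV); mk=cv2.inRange(hsv,(8,70,50),(25,255,255))
a=[]
for v in range(60,300,10):
    u=np.flatnonzero(mk[v,180:380])+180
    if len(u)>10: a.append(((u[0]+u[-1])/2,v,len(u)))
a=np.array(a); print(a[::5].tolist()); P=onplane(m,a[:,:2],p[2]-.0774+.024); P=r.inv().apply(P-p); c=np.polyfit(P[:,0],P[:,1],1); print('in tool: slope deg',np.degrees(np.arctan(c[0])),'y at 0',c[1],'y at .17',np.polyval(c,.17))
E
python3 - <<'E'
import cv2; im=cv2.imread('pics/t3.png'); cv2.imwrite('pics/t3c.png',cv2.resize(im[170:280,240:420],None,fx=4.4,fy=4.4,interpolation=cv2.INTER_CUBIC))
E
```

```text
[ 0.59210914 -0.36440236  0.14260255] [[0.0003, -0.0046, 0.0606], [0.0019, 0.0045, 0.0055]] 78.23688983917236
[[276.5, 60.0, 40.0], [276.0, 110.0, 39.0], [276.0, 160.0, 37.0], [276.0, 210.0, 37.0], [276.5, 260.0, 34.0]]
in tool: slope deg -0.05445469437004141 y at 0 -0.0018520110685968773 y at .17 -0.0020135814479321345
```

View pics/t3c.png

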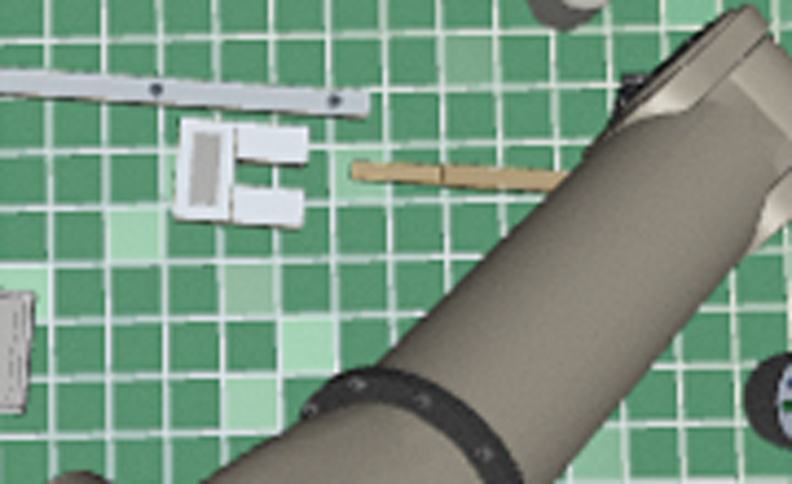

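```bash
python3 - <<'E'
from h import *
m=optics.camera_model('top'); f=lambda c:np.float64(c)/4.4+[240,170]
print('tip',onplane(m,f([[352,170]]),.087))
print('mid stick',onplane(m,f([[442,174],[540,181]]),.087))
print('slot mouth edges',onplane(m,f([[307,163],[303,191]]),.04), 'inner',onplane(m,f([[236,160],[232,187]]),.04))
print('fence',onplane(m,f([[368,118],[5,94]]),.025))
print('block corners',onplane(m,f([[183,118],[308,127],[304,228],[176,220]]),.04))
E
```

```text
tip [[ 0.60409735 -0.18858633  0.087     ]]
mid stick [[ 0.60028215 -0.24835164  0.087     ]
 [ 0.59436497 -0.31331773  0.087     ]]
slot mouth edges [[ 0.6143669  -0.16129473  0.04      ]
 [ 0.59503886 -0.15806632  0.04      ]] inner [[ 0.61738107 -0.11240192  0.04      ]
 [ 0.59873434 -0.10925991  0.04      ]]
fence [[ 0.64676408 -0.20547546  0.025     ]
 [ 0.66856678  0.04802692  0.025     ]]
block corners [[ 0.64727915 -0.07638114  0.04      ]
 [ 0.63935729 -0.16259937  0.04      ]
 [ 0.56950479 -0.15813196  0.04      ]
 [ 0.57668305 -0.0703023   0.04      ]]
```

Emit:
drive_tool --deltas '[{"gripper":255,"offset":[0,-0.001,0.03],"angular":[0,0,0]},{"gripper":255,"offset":[0,-0.002,0.055],"angular":[0,0,0.005]},{"gripper":255,"offset":[0,-0.002,0.061],"angular":[0,0,0.005]},{"gripper":255,"offset":[0,-0.002,0.061],"angular":[0,0,0.005]},{"gripper":255,"offset":[0,-0.002,0.061],"angular":[0,0,0.005]}]'

```text
t: 5.55
eef_pos: [0.5894, -0.3607, 0.0822]
tool_rot: [0.001, 0.735, 0.678, 0.0]
contact_force: [0.3, -0.1, 0.6]
gripper_width: 0.143
grasp_force: 78.2
```

```bash
python3 - <<'E'
from h import *
p,r=pose();print(p,rel([.590,-.364,.081],-4.75), bot.get_obs()['contact_force'])
t=optics.read_camera('top'); cv2.imwrite('pics/t4c.png',cv2.resize(t[185:230,270:350],None,fx=8,fy=8,interpolation=cv2.INTER_CUBIC))
E
```

```text
[ 0.58942492 -0.36074988  0.08219051] [[-0.0032, 0.0008, 0.0012], [0.0014, 0.0007, 0.0034]] [ 0.29730287 -0.08011501  0.64974794]
```

View pics/t4c.png

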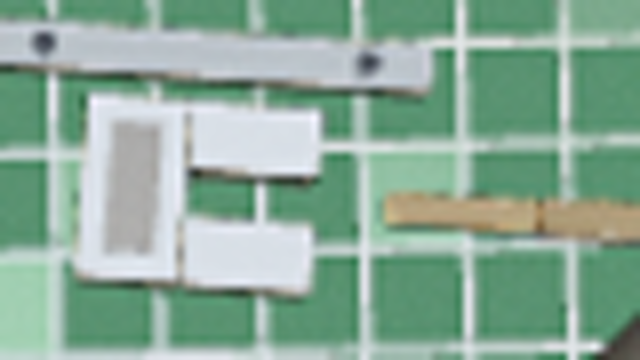

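The tip at crop (386,208) lines up with the slot mouth at (318,204) once height parallax is allowed for; about 74 mm to the inner end. I'll insert slowly.

Emit:
drive_tool --deltas '[{"gripper":255,"offset":[0.008,0,0.0005],"angular":[0,0,0]},{"gripper":255,"offset":[0.018,0,0.0005],"angular":[0,0,0]},{"gripper":255,"offset":[0.028,0,0.0005],"angular":[0,0,0]},{"gripper":255,"offset":[0.036,0,0.0005],"angular":[0,0,0]},{"gripper":255,"offset":[0.042,0,0.0005],"angular":[0,0,0]}]'

```text
t: 6.1
eef_pos: [0.5928, -0.3174, 0.0804]
tool_rot: [-0.0, 0.735, 0.678, 0.0]
contact_force: [-0.2, 0.1, -1.2]
gripper_width: 0.142
grasp_force: 78.2
```

Emit:
drive_tool --deltas '[{"gripper":255,"offset":[0.006,0,0],"angular":[0,0,0]},{"gripper":255,"offset":[0.012,0,0],"angular":[0,0,0]},{"gripper":255,"offset":[0.018,0,0],"angular":[0,0,0]},{"gripper":255,"offset":[0.024,0,0],"angular":[0,0,0]},{"gripper":255,"offset":[0.024,0,0],"angular":[0,0,0]}]'

```text
t: 6.6
eef_pos: [0.5947, -0.2937, 0.0802]
tool_rot: [-0.0, 0.735, 0.678, 0.0]
contact_force: [-0.5, -0.4, -1.4]
gripper_width: 0.142
grasp_force: 78.2
```

```bash
python3 - <<'E'
from h import *
p,r=pose();print(p,bot.get_obs()['contact_force'])
t=optics.read_camera('top'); cv2.imwrite('pics/t5c.png',cv2.resize(t[185:230,270:350],None,fx=8,fy=8,interpolation=cv2.INTER_CUBIC))
E
```

```text
[ 0.59468556 -0.29373056  0.08022261] [-0.47181575 -0.37540132 -1.40833726]
```

View pics/t5c.png

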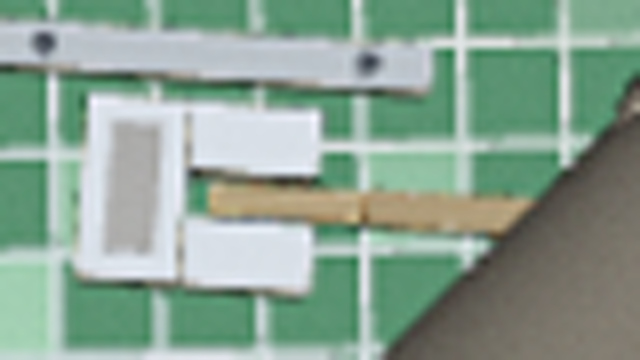

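Tip is inside the slot, about 7 mm short of its end (crop (205,198)), nothing touching. Now the sideways push to the fence.

Emit:
drive_tool --deltas '[{"gripper":255,"offset":[0.002,0.003,0],"angular":[0,0,0]},{"gripper":255,"offset":[0.004,0.006,0],"angular":[0,0,0]},{"gripper":255,"offset":[0.004,0.008,0],"angular":[0,0,0]},{"gripper":255,"offset":[0.004,0.01,0],"angular":[0,0,0]},{"gripper":255,"offset":[0.004,0.011,0],"angular":[0,0,0]}]'

```text
t: 7.15
eef_pos: [0.6055, -0.2918, 0.0801]
tool_rot: [-0.0, 0.735, 0.678, -0.0]
contact_force: [-2.1, 0.8, -1.0]
gripper_width: 0.145
grasp_force: 78.2
```

Emit:
drive_tool --deltas '[{"gripper":255,"offset":[0,0.001,0],"angular":[0,0,0]},{"gripper":255,"offset":[0,0.002,0],"angular":[0,0,0]},{"gripper":255,"offset":[0,0.003,0],"angular":[0,0,0]},{"gripper":255,"offset":[0,0.003,0],"angular":[0,0,0]}]'

```text
t: 7.55
eef_pos: [0.6085, -0.2921, 0.0803]
tool_rot: [-0.0, 0.735, 0.678, -0.0]
contact_force: [-2.9, -1.2, -1.1]
gripper_width: 0.14
grasp_force: 78.3
```

Emit:
drive_tool --deltas '[{"gripper":255,"offset":[0,0.0005,0],"angular":[0,0,0]},{"gripper":255,"offset":[0,0.001,0],"angular":[0,0,0]},{"gripper":255,"offset":[0,0.001,0],"angular":[0,0,0]}]'

```text
t: 7.85
eef_pos: [0.6093, -0.2922, 0.0802]
tool_rot: [-0.0, 0.735, 0.678, -0.0]
contact_force: [-3.8, 0.5, -0.3]
gripper_width: 0.142
grasp_force: 78.5
```

Emit:
drive_tool --deltas '[{"gripper":255,"offset":[0,0.0005,0],"angular":[0,0,0]},{"gripper":255,"offset":[0,0.001,0],"angular":[0,0,0]},{"gripper":255,"offset":[0,0.001,0],"angular":[0,0,0]}]'

```text
t: 8.15
eef_pos: [0.6107, -0.292, 0.0803]
tool_rot: [-0.0, 0.735, 0.678, 0.0]
contact_force: [-4.5, 1.7, -0.6]
gripper_width: 0.146
grasp_force: 78.5
```

Emit:
drive_tool --deltas '[{"gripper":255,"offset":[0,0.0005,0],"angular":[0,0,0]},{"gripper":255,"offset":[0,0.001,0],"angular":[0,0,0]},{"gripper":255,"offset":[0,0.001,0],"angular":[0,0,0]}]'

```text
t: 8.45
eef_pos: [0.6112, -0.2921, 0.0802]
tool_rot: [-0.001, 0.735, 0.678, -0.0]
contact_force: [-5.6, 2.3, 0.3]
gripper_width: 0.14
grasp_force: 78.7
```

```bash
python3 - <<'E'
from h import *
for i in range(4):
    t=optics.read_camera('top'); print(bot.get_obs()['contact_force'].round(1))
hsv=cv2.cvtColor(t,cv2.COLOR_BGR2HSV)
m=optics.camera_model('top')
# column profiles across fence & block: print V at subsample
for u in (284,290,298,306): print(u,t[186:216,u].mean(1).round().astype(int).tolist())
E
```

```text
[-5.6  2.7  1. ]
[-5.2  0.2 -0.7]
[-5.4  1.8 -0.5]
[-5.6  1.  -0. ]
284 [116, 125, 165, 199, 194, 192, 194, 199, 224, 226, 218, 179, 169, 173, 172, 170, 169, 170, 171, 171, 172, 172, 170, 174, 172, 172, 178, 208, 226, 226]
290 [129, 125, 147, 200, 195, 193, 193, 197, 210, 225, 223, 222, 221, 222, 223, 222, 222, 223, 222, 223, 223, 222, 224, 225, 225, 223, 224, 224, 225, 227]
298 [114, 114, 132, 185, 197, 195, 194, 192, 195, 226, 224, 223, 223, 224, 225, 226, 215, 93, 157, 157, 153, 93, 150, 227, 225, 225, 223, 223, 223, 227]
306 [116, 117, 106, 130, 201, 196, 194, 194, 202, 224, 223, 224, 223, 224, 224, 225, 215, 126, 169, 155, 160, 154, 99, 183, 227, 224, 223, 223, 224, 225]
```

The block is flush with the fence in every column sampled, with a side force of about 5.5 N. Feeding now.

Emit:
drive_tool --deltas '[{"gripper":255,"offset":[0.004,0,0],"angular":[0,0,0]},{"gripper":255,"offset":[0.008,0,0],"angular":[0,0,0]},{"gripper":255,"offset":[0.012,0,0],"angular":[0,0,0]},{"gripper":255,"offset":[0.016,0,0],"angular":[0,0,0]},{"gripper":255,"offset":[0.02,0,0],"angular":[0,0,0]}]'

```text
t: 9.15
eef_pos: [0.6119, -0.2755, 0.0807]
tool_rot: [0.001, 0.736, 0.677, -0.002]
contact_force: [-6.5, -6.1, -1.5]
gripper_width: 0.141
grasp_force: 78.6
```

Emit:
drive_tool --deltas '[{"gripper":255,"offset":[0.006,0,0],"angular":[0,0,0]},{"gripper":255,"offset":[0.012,0,0],"angular":[0,0,0]},{"gripper":255,"offset":[0.018,0,0],"angular":[0,0,0]},{"gripper":255,"offset":[0.024,0,0],"angular":[0,0,0]},{"gripper":255,"offset":[0.03,0,0],"angular":[0,0,0]}]'

```text
t: 9.65
eef_pos: [0.6144, -0.2455, 0.0807]
tool_rot: [0.001, 0.736, 0.677, -0.002]
contact_force: [-7.5, -6.0, -0.5]
gripper_width: 0.143
grasp_force: 78.6
```

Emit:
drive_tool --deltas '[{"gripper":255,"offset":[0.006,-0.0005,0],"angular":[0,0,0]},{"gripper":255,"offset":[0.012,-0.001,0],"angular":[0,0,0]},{"gripper":255,"offset":[0.018,-0.0015,0],"angular":[0,0,0]},{"gripper":255,"offset":[0.024,-0.002,0],"angular":[0,0,0]},{"gripper":255,"offset":[0.03,-0.002,0],"angular":[0,0,0]}]'

```text
t: 10.15
eef_pos: [0.6162, -0.2139, 0.0808]
tool_rot: [0.001, 0.736, 0.677, -0.0]
contact_force: [-3.3, -3.0, -1.6]
gripper_width: 0.139
grasp_force: 78.2
```

Emit:
drive_tool --deltas '[{"gripper":255,"offset":[0.006,0,0],"angular":[0,0,0]},{"gripper":255,"offset":[0.012,0,0],"angular":[0,0,0]},{"gripper":255,"offset":[0.018,0,0],"angular":[0,0,0]},{"gripper":255,"offset":[0.024,0,0],"angular":[0,0,0]},{"gripper":255,"offset":[0.03,0,0],"angular":[0,0,0]}]'

```text
t: 10.65
eef_pos: [0.6188, -0.1818, 0.0804]
tool_rot: [0.0, 0.735, 0.678, 0.0]
contact_force: [-0.7, -2.8, -1.8]
gripper_width: 0.145
grasp_force: 78.2
```

```bash
python3 - <<'E'
from h import *
p,r=pose(); t=optics.read_camera('top'); cv2.imwrite('pics/t6.png',t)
d=np.array([.083,.9966]); x=np.array([.9966,-.083]); o=np.array([.6505,-.181]); q=p[:2]-o
print('tcp guide',q@x,q@d, 'tip',q@d+.175,'toolrot vec',r.apply([1,0,0]).round(4),bot.get_obs()['contact_force'].round(1))
for u in (262,268,276,284): print(u,t[184:214,u].mean(1).round().astype(int).tolist())
E
```

```text
tcp guide -0.03147530603240029 -0.003446714502011183 tip 0.17155328549798882 toolrot vec [8.040e-02 9.968e-01 2.000e-04] [-2.2 -1.4 -0.9]
262 [108, 106, 142, 201, 198, 196, 193, 200, 222, 225, 225, 224, 225, 225, 228, 218, 120, 141, 155, 160, 148, 74, 170, 229, 224, 224, 224, 223, 224, 226]
268 [116, 115, 130, 182, 201, 195, 194, 188, 185, 226, 225, 223, 224, 224, 225, 226, 212, 105, 161, 160, 153, 74, 151, 231, 226, 224, 223, 223, 225, 227]
276 [205, 206, 196, 167, 197, 128, 94, 157, 188, 143, 149, 172, 172, 185, 205, 205, 200, 192, 171, 156, 160, 163, 162, 201, 197, 195, 195, 198, 197, 192]
284 [117, 117, 114, 121, 168, 201, 194, 194, 196, 187, 68, 119, 118, 118, 115, 116, 113, 134, 170, 151, 151, 147, 127, 154, 170, 140, 107, 74, 82, 87]
```

Emit:
drive_tool --deltas '[{"gripper":255,"offset":[0.004,0.001,0],"angular":[0,0,0]},{"gripper":255,"offset":[0.009,0.002,0],"angular":[0,0,0]},{"gripper":255,"offset":[0.014,0.003,0],"angular":[0,0,0]},{"gripper":255,"offset":[0.019,0.003,0],"angular":[0,0,0]},{"gripper":255,"offset":[0.024,0.003,0],"angular":[0,0,0]}]'

```text
t: 11.2
eef_pos: [0.6219, -0.16, 0.0802]
tool_rot: [-0.0, 0.735, 0.678, -0.001]
contact_force: [-5.9, -5.0, 0.0]
gripper_width: 0.147
grasp_force: 78.6
```

Emit:
drive_tool --deltas '[{"gripper":255,"offset":[0.005,0,0],"angular":[0,0,0]},{"gripper":255,"offset":[0.01,0,0],"angular":[0,0,0]},{"gripper":255,"offset":[0.015,0,0],"angular":[0,0,0]},{"gripper":255,"offset":[0.02,0,0],"angular":[0,0,0]},{"gripper":255,"offset":[0.025,0,0],"angular":[0,0,0]}]'

```text
t: 11.7
eef_pos: [0.624, -0.1349, 0.0802]
tool_rot: [-0.001, 0.735, 0.678, -0.001]
contact_force: [-5.4, -5.2, 0.3]
gripper_width: 0.14
grasp_force: 78.6
```

Emit:
drive_tool --deltas '[{"gripper":255,"offset":[0.004,0,0],"angular":[0,0,0]},{"gripper":255,"offset":[0.008,0,0],"angular":[0,0,0]},{"gripper":255,"offset":[0.012,0,0],"angular":[0,0,0]},{"gripper":255,"offset":[0.016,0,0],"angular":[0,0,0]},{"gripper":255,"offset":[0.02,0,0],"angular":[0,0,0]}]'

```text
t: 12.2
eef_pos: [0.6257, -0.1149, 0.0801]
tool_rot: [-0.001, 0.735, 0.678, -0.001]
contact_force: [-4.0, -4.2, 0.3]
gripper_width: 0.144
grasp_force: 78.6
```

Emit:
drive_tool --deltas '[{"gripper":255,"offset":[0.004,0,0],"angular":[0,0,0]},{"gripper":255,"offset":[0.008,0,0],"angular":[0,0,0]},{"gripper":255,"offset":[0.012,0,0],"angular":[0,0,0]},{"gripper":255,"offset":[0.016,0,0],"angular":[0,0,0]},{"gripper":255,"offset":[0.02,0,0],"angular":[0,0,0]}]'

```text
t: 12.7
eef_pos: [0.6273, -0.095, 0.0802]
tool_rot: [-0.001, 0.735, 0.678, -0.001]
contact_force: [-5.1, -5.2, -0.2]
gripper_width: 0.14
grasp_force: 78.5
```

Emit:
drive_tool --deltas '[{"gripper":255,"offset":[0.005,0,0],"angular":[0,0,0]},{"gripper":255,"offset":[0.01,0,0],"angular":[0,0,0]},{"gripper":255,"offset":[0.015,0,0],"angular":[0,0,0]},{"gripper":255,"offset":[0.02,0,0],"angular":[0,0,0]},{"gripper":255,"offset":[0.025,0,0],"angular":[0,0,0]}]'

```text
t: 13.2
eef_pos: [0.6294, -0.0699, 0.0801]
tool_rot: [-0.001, 0.735, 0.678, -0.001]
contact_force: [-5.0, -4.6, 0.9]
gripper_width: 0.143
grasp_force: 78.5
```

Emit:
drive_tool --deltas '[{"gripper":255,"offset":[0.004,0,0],"angular":[0,0,0]},{"gripper":255,"offset":[0.008,0,0],"angular":[0,0,0]},{"gripper":255,"offset":[0.012,0,0],"angular":[0,0,0]},{"gripper":255,"offset":[0.016,0,0],"angular":[0,0,0]},{"gripper":255,"offset":[0.02,0,0],"angular":[0,0,0]}]'

```text
t: 13.7
eef_pos: [0.6311, -0.0499, 0.0801]
tool_rot: [-0.001, 0.735, 0.678, -0.001]
contact_force: [-5.1, -4.1, 0.1]
gripper_width: 0.141
grasp_force: 78.5
```

Emit:
drive_tool --deltas '[{"gripper":255,"offset":[0.003,0,0],"angular":[0,0,0]},{"gripper":255,"offset":[0.006,0,0],"angular":[0,0,0]},{"gripper":255,"offset":[0.009,0,0],"angular":[0,0,0]},{"gripper":255,"offset":[0.012,0,0],"angular":[0,0,0]},{"gripper":255,"offset":[0.015,0,0],"angular":[0,0,0]}]'

```text
t: 14.2
eef_pos: [0.6324, -0.0349, 0.0801]
tool_rot: [-0.001, 0.735, 0.678, -0.001]
contact_force: [-3.4, -5.0, -0.2]
gripper_width: 0.141
grasp_force: 78.5
```

Emit:
drive_tool --deltas '[{"gripper":255,"offset":[0.002,0,0],"angular":[0,0,0]},{"gripper":255,"offset":[0.004,0,0],"angular":[0,0,0]},{"gripper":255,"offset":[0.006,0,0],"angular":[0,0,0]},{"gripper":255,"offset":[0.008,0,0],"angular":[0,0,0]},{"gripper":255,"offset":[0.01,0,0],"angular":[0,0,0]}]'

```text
t: 14.7
eef_pos: [0.6332, -0.025, 0.0801]
tool_rot: [-0.001, 0.735, 0.678, -0.001]
contact_force: [-4.4, -3.8, 0.5]
gripper_width: 0.143
grasp_force: 78.5
```

Emit:
drive_tool --deltas '[{"gripper":255,"offset":[0.0015,0,0],"angular":[0,0,0]},{"gripper":255,"offset":[0.003,0,0],"angular":[0,0,0]},{"gripper":255,"offset":[0.0045,0,0],"angular":[0,0,0]},{"gripper":255,"offset":[0.006,0,0],"angular":[0,0,0]},{"gripper":255,"offset":[0.007,0,0],"angular":[0,0,0]}]'

```text
t: 15.2
eef_pos: [0.6338, -0.0179, 0.0801]
tool_rot: [-0.001, 0.735, 0.678, -0.001]
contact_force: [-3.7, -4.3, 0.0]
gripper_width: 0.144
grasp_force: 78.5
```

Emit:
drive_tool --deltas '[{"gripper":255,"offset":[0.0015,0.0003,0],"angular":[0,0,0]},{"gripper":255,"offset":[0.003,0.0005,0],"angular":[0,0,0]},{"gripper":255,"offset":[0.0045,0.0005,0],"angular":[0,0,0]},{"gripper":255,"offset":[0.006,0.0005,0],"angular":[0,0,0]}]'

```text
t: 15.6
eef_pos: [0.6344, -0.0123, 0.0801]
tool_rot: [-0.001, 0.735, 0.678, -0.001]
contact_force: [-5.5, -5.4, 0.1]
gripper_width: 0.141
grasp_force: 78.6
```

Emit:
drive_tool --deltas '[{"gripper":255,"offset":[0.0015,0,0],"angular":[0,0,0]},{"gripper":255,"offset":[0.003,0,0],"angular":[0,0,0]},{"gripper":255,"offset":[0.0045,0,0],"angular":[0,0,0]},{"gripper":255,"offset":[0.006,0,0],"angular":[0,0,0]}]'

```text
t: 16.0
eef_pos: [0.6349, -0.0063, 0.08]
tool_rot: [-0.001, 0.735, 0.678, -0.001]
contact_force: [-5.6, -4.4, -0.5]
gripper_width: 0.14
grasp_force: 78.6
```

Emit:
drive_tool --deltas '[{"gripper":255,"offset":[0.0015,0,0],"angular":[0,0,0]},{"gripper":255,"offset":[0.003,0,0],"angular":[0,0,0]},{"gripper":255,"offset":[0.0045,0,0],"angular":[0,0,0]},{"gripper":255,"offset":[0.006,0,0],"angular":[0,0,0]}]'

```text
t: 16.4
eef_pos: [0.6355, -0.0003, 0.0801]
tool_rot: [-0.001, 0.735, 0.678, -0.001]
contact_force: [-4.3, -4.9, 0.3]
gripper_width: 0.144
grasp_force: 78.6
```

Emit:
drive_tool --deltas '[{"gripper":255,"offset":[0.0015,0,0],"angular":[0,0,0]},{"gripper":255,"offset":[0.003,0,0],"angular":[0,0,0]},{"gripper":255,"offset":[0.0045,0,0],"angular":[0,0,0]},{"gripper":255,"offset":[0.006,0,0],"angular":[0,0,0]}]'

```text
t: 16.8
eef_pos: [0.6359, 0.0057, 0.08]
tool_rot: [-0.001, 0.735, 0.678, -0.001]
contact_force: [-4.8, -5.0, 0.3]
gripper_width: 0.145
grasp_force: 78.6
```

Emit:
drive_tool --deltas '[{"gripper":255,"offset":[0.0015,0,0],"angular":[0,0,0]},{"gripper":255,"offset":[0.003,0,0],"angular":[0,0,0]},{"gripper":255,"offset":[0.0045,0,0],"angular":[0,0,0]},{"gripper":255,"offset":[0.006,0,0],"angular":[0,0,0]}]'

```text
t: 17.2
eef_pos: [0.6365, 0.0117, 0.0801]
tool_rot: [-0.001, 0.735, 0.678, -0.001]
contact_force: [-5.4, -4.7, -0.2]
gripper_width: 0.142
grasp_force: 78.6
```

Emit:
drive_tool --deltas '[{"gripper":255,"offset":[0.0015,0,0],"angular":[0,0,0]},{"gripper":255,"offset":[0.003,0,0],"angular":[0,0,0]},{"gripper":255,"offset":[0.0045,0,0],"angular":[0,0,0]}]'

```text
t: 17.5
eef_pos: [0.6367, 0.0157, 0.0801]
tool_rot: [-0.0, 0.735, 0.678, -0.002]
contact_force: [-4.5, -6.5, -0.1]
gripper_width: 0.142
grasp_force: 78.5
```

Emit:
drive_tool --deltas '[{"gripper":255,"offset":[0.001,0,0],"angular":[0,0,0]},{"gripper":255,"offset":[0.002,0,0],"angular":[0,0,0]}]'

```text
t: 17.7
eef_pos: [0.6369, 0.017, 0.0801]
tool_rot: [-0.0, 0.735, 0.678, -0.002]
contact_force: [-4.5, -7.6, -1.0]
gripper_width: 0.138
grasp_force: 78.5
```

Emit:
drive_tool --deltas '[{"gripper":255,"offset":[0.001,0,0],"angular":[0,0,0]},{"gripper":255,"offset":[0.002,0,0],"angular":[0,0,0]}]'

```text
t: 17.9
eef_pos: [0.6369, 0.0184, 0.0801]
tool_rot: [0.0, 0.735, 0.678, -0.002]
contact_force: [-4.6, -8.8, 0.4]
gripper_width: 0.14
grasp_force: 78.6
```

Emit:
drive_tool --deltas '[{"gripper":255,"offset":[0.001,0,0],"angular":[0,0,0]},{"gripper":255,"offset":[0.002,0,0],"angular":[0,0,0]},{"gripper":255,"offset":[0.003,0,0],"angular":[0,0,0]}]'

```text
t: 18.2
eef_pos: [0.6371, 0.0205, 0.0801]
tool_rot: [0.0, 0.736, 0.677, -0.002]
contact_force: [-6.1, -11.2, -0.1]
gripper_width: 0.143
grasp_force: 78.6
```

Emit:
drive_tool --deltas '[{"gripper":255,"offset":[0.001,0,0],"angular":[0,0,0]},{"gripper":255,"offset":[0.0015,0,0],"angular":[0,0,0]},{"gripper":255,"offset":[0.0015,0,0],"angular":[0,0,0]},{"gripper":255,"offset":[0.0015,0,0],"angular":[0,0,0]},{"gripper":255,"offset":[0.0015,0,0],"angular":[0,0,0]}]'

```text
t: 18.7
eef_pos: [0.6372, 0.0215, 0.0802]
tool_rot: [0.001, 0.736, 0.677, -0.003]
contact_force: [-6.1, -11.0, -0.1]
gripper_width: 0.142
grasp_force: 78.6
```

Emit:
drive_tool --deltas '[{"gripper":255,"offset":[0,0,0],"angular":[0,0,0]},{"gripper":255,"offset":[0,0,0],"angular":[0,0,0]},{"gripper":255,"offset":[0,0,0],"angular":[0,0,0]}]'

```text
t: 19.0
eef_pos: [0.6372, 0.0215, 0.0802]
tool_rot: [0.001, 0.736, 0.677, -0.003]
contact_force: [-5.8, -11.2, 0.4]
gripper_width: 0.147
grasp_force: 78.6
```

Emit:
drive_tool --deltas '[{"gripper":255,"offset":[-0.002,0,0],"angular":[0,0,0]},{"gripper":255,"offset":[-0.004,-0.001,0],"angular":[0,0,0]},{"gripper":255,"offset":[-0.004,-0.003,0],"angular":[0,0,0]},{"gripper":255,"offset":[-0.004,-0.004,0],"angular":[0,0,0]},{"gripper":255,"offset":[-0.004,-0.005,0],"angular":[0,0,0]}]'

```text
t: 19.5
eef_pos: [0.6341, 0.0206, 0.0808]
tool_rot: [0.001, 0.736, 0.677, 0.0]
contact_force: [1.1, -4.8, -1.3]
gripper_width: 0.143
grasp_force: 78.3
```

Emit:
drive_tool --deltas '[{"gripper":255,"offset":[-0.002,0,0],"angular":[0,0,0]},{"gripper":255,"offset":[-0.005,-0.0005,0],"angular":[0,0,0]},{"gripper":255,"offset":[-0.008,-0.001,0],"angular":[0,0,0]},{"gripper":255,"offset":[-0.011,-0.0015,0],"angular":[0,0,0]},{"gripper":255,"offset":[-0.011,-0.0015,0],"angular":[0,0,0]}]'

```text
t: 20.0
eef_pos: [0.631, 0.0112, 0.0804]
tool_rot: [-0.0, 0.735, 0.678, 0.0]
contact_force: [0.1, 0.6, -0.3]
gripper_width: 0.139
grasp_force: 78.4
```

Emit:
drive_tool --deltas '[{"gripper":255,"offset":[-0.008,0,0],"angular":[0,0,0]},{"gripper":255,"offset":[-0.018,0,0],"angular":[0,0,0]},{"gripper":255,"offset":[-0.028,0,0],"angular":[0,0,0]},{"gripper":255,"offset":[-0.04,0,0],"angular":[0,0,0]},{"gripper":255,"offset":[-0.055,0,0],"angular":[0,0,0]}]'

```text
t: 20.5
eef_pos: [0.6266, -0.0449, 0.0804]
tool_rot: [-0.0, 0.735, 0.678, 0.0]
contact_force: [2.0, 1.1, -1.4]
gripper_width: 0.14
grasp_force: 78.4
```

Emit:
drive_tool --deltas '[{"gripper":255,"offset":[-0.02,0,0],"angular":[0,0,0]},{"gripper":255,"offset":[-0.04,0,0],"angular":[0,0,0]},{"gripper":255,"offset":[-0.06,0,0],"angular":[0,0,0]},{"gripper":255,"offset":[-0.08,0,0],"angular":[0,0,0]},{"gripper":255,"offset":[-0.08,0,0],"angular":[0,0,0]}]'

```text
t: 21.0
eef_pos: [0.6192, -0.129, 0.0809]
tool_rot: [0.001, 0.737, 0.676, -0.001]
contact_force: [-0.2, -0.5, -0.7]
gripper_width: 0.144
grasp_force: 78.4
```

```bash
python3 - <<'E'
from h import *
p,r=pose(); print(p,bot.get_obs()['contact_force'].round(1)); s=optics.read_camera('scene'); t=optics.read_camera('top')
cv2.imwrite('pics/s7.png',s); cv2.imwrite('pics/t7.png',t)
a=cv2.resize(s[180:320,250:460],None,fx=2.6,fy=2.6,interpolation=cv2.INTER_CUBIC); b=cv2.resize(t[160:270,130:330],(546,300)); 
cv2.imwrite('pics/v7.png',np.vstack([a[:290],b[:300]]))
for P in([.45,-.18,.14],[.45,-.18,.079]): print(rel(P,-10))
E
```

```text
[ 0.61917074 -0.12898825  0.08093865] [-0.2 -0.5 -0.7]
[[-0.0692, -0.1648, -0.0596], [-0.0001, -0.0001, 0.1172]]
[[-0.0692, -0.1648, 0.0014], [-0.0001, -0.0001, 0.1172]]
```

View pics/v7.png

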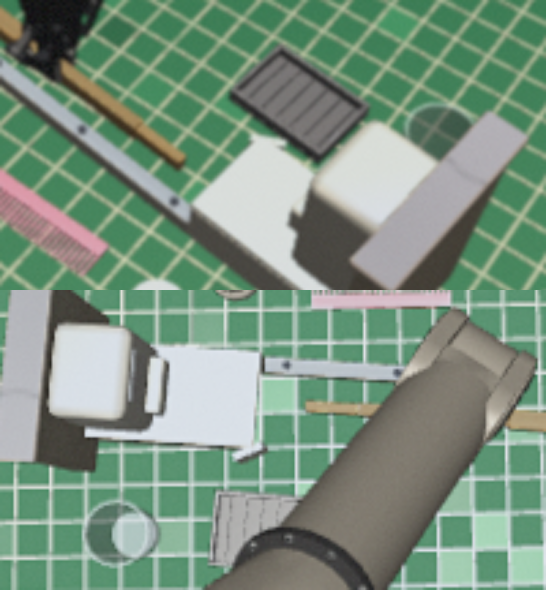

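Picture: the stick is fully out, with its tip at (310,407) in the lower half. The block is out of sight under the bay roof, and the bay and bystanders are undisturbed. Now I lay the stick back.

Emit:
drive_tool --deltas '[{"gripper":255,"offset":[0,-0.002,-0.03],"angular":[0,0,0]},{"gripper":255,"offset":[-0.02,-0.02,-0.05],"angular":[0,0,0]},{"gripper":255,"offset":[-0.045,-0.055,-0.05],"angular":[0,0,0.04]},{"gripper":255,"offset":[-0.07,-0.09,-0.05],"angular":[0,0,0.08]},{"gripper":255,"offset":[-0.095,-0.125,-0.05],"angular":[0,0,0.117]}]'

```text
t: 21.6
eef_pos: [0.4872, -0.2075, 0.1306]
tool_rot: [-0.0, 0.765, 0.644, 0.0]
contact_force: [-0.2, -0.8, -0.6]
gripper_width: 0.146
grasp_force: 78.4
```

```bash
python3 - <<'E'
from h import *
print(pose()[0]); 
for P in([.45,-.23,.1],[.45,-.23,.079]): print(rel(P,-10))
E
```

```text
[ 0.48718663 -0.20754101  0.13055144]
[[-0.0285, -0.0328, 0.0305], [0.0007, -0.0009, 0.0042]]
[[-0.0285, -0.0328, 0.0515], [0.0007, -0.0009, 0.0042]]
```

Emit:
drive_tool --deltas '[{"gripper":255,"offset":[-0.014,-0.016,0.01],"angular":[0,0,0]},{"gripper":255,"offset":[-0.028,-0.033,0.025],"angular":[0,0,0]},{"gripper":255,"offset":[-0.028,-0.033,0.038],"angular":[0,0,0]},{"gripper":255,"offset":[-0.028,-0.033,0.046],"angular":[0,0,0]},{"gripper":255,"offset":[-0.028,-0.033,0.049],"angular":[0,0,0]}]'

```text
t: 22.1
eef_pos: [0.4517, -0.2289, 0.0806]
tool_rot: [-0.0, 0.765, 0.644, 0.0]
contact_force: [0.5, 0.7, -1.6]
gripper_width: 0.142
grasp_force: 78.4
```

Emit:
drive_tool --deltas '[{"gripper":255,"offset":[0,0,0.001],"angular":[0,0,0]},{"gripper":255,"offset":[0,0,0.002],"angular":[0,0,0]},{"gripper":255,"offset":[0,0,0.003],"angular":[0,0,0]},{"gripper":255,"offset":[0,0,0.003],"angular":[0,0,0]}]'

```text
t: 22.5
eef_pos: [0.451, -0.23, 0.0785]
tool_rot: [0.0, 0.765, 0.644, 0.0]
contact_force: [0.6, -0.6, -1.5]
gripper_width: 0.138
grasp_force: 78.4
```

Emit:
drive_tool --deltas '[{"gripper":255,"offset":[0,0,0.001],"angular":[0,0,0]},{"gripper":255,"offset":[0,0,0.001],"angular":[0,0,0]},{"gripper":150,"offset":[0,0,0.001],"angular":[0,0,0]},{"gripper":0,"offset":[0,0,0.001],"angular":[0,0,0]},{"gripper":0,"offset":[0,0,0.001],"angular":[0,0,0]}]'

```text
t: 23.0
eef_pos: [0.4508, -0.2301, 0.0775]
tool_rot: [0.0, 0.765, 0.644, 0.0]
contact_force: [-0.1, -0.6, 0.4]
gripper_width: 0.644
grasp_force: 0.0
```

Emit:
drive_tool --deltas '[{"gripper":0,"offset":[0,0,0],"angular":[0,0,0]},{"gripper":0,"offset":[0,0,0],"angular":[0,0,0]},{"gripper":0,"offset":[0,0,-0.02],"angular":[0,0,0]},{"gripper":0,"offset":[0,0,-0.06],"angular":[0,0,0]},{"gripper":0,"offset":[0,0,-0.1],"angular":[0,0,0]}]'

```text
t: 23.5
eef_pos: [0.45, -0.23, 0.178]
tool_rot: [-0.001, 0.766, 0.643, -0.001]
contact_force: [1.3, 0.1, 0.7]
gripper_width: 0.999
grasp_force: 0.0
```

Emit:
drive_tool --deltas '[{"gripper":0,"offset":[0,-0.0,-0.04],"angular":[0,0,0]},{"gripper":0,"offset":[-0.0,-0.02,-0.08],"angular":[0,0,0]},{"gripper":0,"offset":[0,-0.02,-0.1],"angular":[0,0,0]},{"gripper":0,"offset":[0,-0.02,-0.1],"angular":[0,0,0]}]'

```text
t: 23.9
eef_pos: [0.4319, -0.2273, 0.28]
tool_rot: [0.002, 0.765, 0.643, 0.002]
contact_force: [0.8, 0.0, 0.4]
gripper_width: 1.001
grasp_force: 0.0
```

```bash
python3 - <<'E'
from h import *
print(pose()[0]); w=optics.read_camera('wrist'); s=optics.read_camera('scene')
cv2.imwrite('pics/v8.png',np.hstack([cv2.resize(w,(400,300)),cv2.resize(s,(400,300))]))
E
```

```text
[ 0.43187554 -0.22730966  0.27998066]
```

View pics/v8.png

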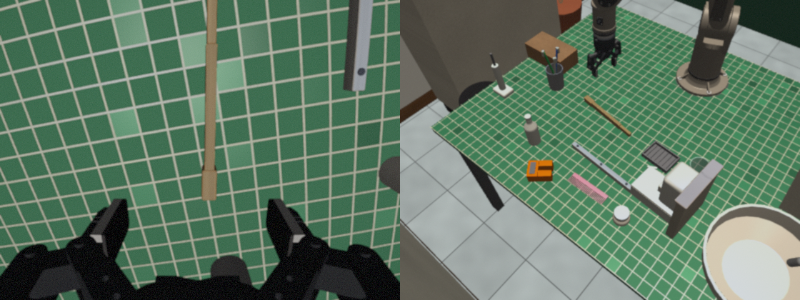

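The stick lies flat on the robot's side, well clear of the guide (left half, (208,30) to (208,198)), and the gripper is open above it. The bystanders are in place and the block is in the bay.

```bash
python3 -c "
from station import bot
print(bot.hand_in())"
```

```text
the job is handed in; nothing more can be done
None
```

I handed the job in at about 24 s: the block was fed along the fence and pressed into the sprung stop with an estimated 6.5 N for 0.8 s, and the stick was drawn out and laid flat on the robot's side. The block sits out of sight under the bay roof, so its rest against the stop is judged from force readings, not seen.

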